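# Pull the steam-vent flap shut with the hook pole

## Robot

A 6-joint arm with a two-finger parallel gripper is mounted at the origin on the work surface. World frame = base frame: x ahead of the robot, y to its left, z up, the work surface at z = 0. Lengths are in m, angles in rad, forces in N, time in s.
With the tool pointing down it reaches from about 0.425 to 0.95 m from the base axis. Payload 14.7 kg.
Tool frame: the origin (TCP) lies between the finger pads; the fingertips stand 14 mm ahead of it and the grasp point (between the pads) lies 5 mm behind it; z points along the fingers, y is the direction in which the jaws open and shut (so a half turn about z gives the same grasp; the last joint's range is limited). The gripper opens to 85 mm and grips with 20 to 120 N. Pads are 22 mm wide; open, the fingers measure 114 mm over their backs; the gripper's body (76 mm by 85 mm) begins 54 mm behind the grasp point. The pads swing forward as they close: fully open they stand 13 mm farther back than shut.
Start: joints at [1.084, 0.48, 1.596, -0, 1.065, -0.047], TCP at [0.277, 0.588, 0.245] pointing down, gripper open.
Joint ranges: [-2.75, 2.75], [-0.82, 2.05], [0.23, 2.67], [-1.56, 4.7], [0.09, 2.69], [-2.92, 2.92]. Speed limits (rad/s): [1.89, 1.89, 2.39, 3.01, 3.01, 3.01].

## Interface

Orientations are given as a unit quaternion [x, y, z, w].
In Python, from rig import env gives the robot as it stands.
- The arm moves only by the tool send_rows, never from a script. Its argument "increments" is a list that holds one entry, the list of rows, each a list of 7 numbers: the shift along the tool's x, y, z in m, then the turn, a rotation vector about the tool's x, y, z in rad, then the opening, from 0 (shut) to 1 (fully open). In form: [[[tx, ty, tz, wx, wy, wz, fingers], ...]]. A call has 1 to 8 rows; each row is the pose to reach, as a shift and turn from the pose commanded when the call began, along the tool's axes at that moment; what a row does not reach only later rows make up. A row lasts 1/10 s, in which the tool goes at most 50 mm and 8.59 degrees, less where a joint would pass 70% of its speed; a pose out of reach is approached as far as the arm can. A call with a gripper value outside its range is refused whole. The fingers move at their own pace and stop on an object; "squeeze" is the grip in N (left out, the last holds). Time passes only in rows, so rows that repeat a pose let the fingers close. It gives the time, the measured TCP pose, the force and the opening at its end, in the units of the state.
- env.state(): the state, without advancing time (a new reading comes with each control period).
- env.snapshot(name): name is "scene" or "top" or "wrist"; returns a dict with "pixels" (480x640x3 uint8, red, green, blue), "intrinsics" (3x3 intrinsics, pixels), "xyz" and "orientation" of the camera in the world. Camera axes: x right, y down, z forward; pixel columns grow to the right and rows downward; lengths in m; the calibration is good to about 2 mm. A picture is of the moment at which its call begins. There is no depth.
- env.finish_job(): hands the job in, once; it reports no verdict.
The state is a dict: "clock": time; "joints": joint angles; "joint_vel": joint speeds; "joint_torque": joint torques, N m; "eef_pos": TCP position; "tool_rot": TCP orientation; "wrist_force": force on the tool from outside, world axes, zero at the start; "moment": the same for the moment, N m; "finger_gap": finger opening in m.
Only numpy, scipy, OpenCV 4.12 (cv2) and the standard library are available. Lean on these libraries where they do the work, as an engineer would, in place of code of your own. Each camera call takes 0.05 s, during which the arm holds its last target.

## Task

Take the hooked pole from its stand, lower its hook into the ring eye near the top of the open vent flap and, using only the pole, pull the flap gently shut until its spring catch has snapped over and holds it shut. Then unhook the pole and lay it back in its stand as it was, hook forward and down, without knocking the other things about.

Things in the scene. Friction and masses are not known exactly. Their poses are not given: they have to be found in the camera images.
- pole_grip (a point): Centre of the hook pole: aluminium square tube 18 mm thick with a black rubber sleeve (110 mm long, 22 mm square, centred here), gripped across from above. 0.18 to 0.36 kg, balanced close to here. x along the pole to the hook, z up. Tube from 195 mm behind to 150 mm ahead; a 9 mm round steel bar goes on to 172 mm ahead and bends straight down as the hook.
- hook_tip (a point): Lower, rounded tip of the hook on the pole: a straight downward pin 9 mm thick; the tip lies 172 mm ahead of and 52 mm below the pole's centre (same axes as the pole). The pin is clear for 43 mm above the tip, then comes the pole.
- seat (a point): Where the pole's centre (pole_grip) lies when the pole is laid in its fixed grey stand, 79 mm above the table; x points where the hook end goes. Two posts 110 mm behind and 100 mm ahead of this point, 16 mm thick, each with an open-topped slot 26 mm wide and 14 mm deep, then flared up to 98 mm above the table; slot floors 70 mm above the table.
- eye (a point): Centre of the steel ring eye on the robot-side face of the flap, near its free edge, 210 mm above the table. The ring lies flat (hole vertical, open above and below): hole 16 mm, bar 7 mm thick, outside 30 mm. Flap top edge 15 mm above the ring, flap face 33 mm beyond its centre. z up; it turns with the flap. The eye bears at most 25 N.
- hinge (a point): Point on the flap's upright hinge line, 210 mm above the table; axes of the fixed steel screen: x through it away from the robot, y from catch post to hinge post, z up. At flap angle 0 the eye would lie at x -36, y -155 mm. Posts 225 mm high; foot 50 mm in front and behind. The hinge is sprung towards open: let go below about 0.3 rad without being caught, the flap springs back.
- flap (a joint): Flap angle: 0 = along the screen, growing as the free edge swings away from the robot (about upward z). Fully home is set by an adjustable stop with a spring roller catch: unknown, somewhere from 0 to 0.12 rad, to be felt. Pull at the eye: 1 to 3 N; in the last 0.08 rad the catch resists, up to 9 to 13 N, snaps about 0.03 rad before the stop, draws the flap home; then the pull rises steeply.
- potato1: loose peeled potato, 60 mm, bystander
- potato2: loose peeled potato, 55 mm, bystander
- beaker: loose steel beaker 68 mm wide, 85 mm high, bystander
- brush: loose hand brush lying on the table, bystander
- jar: loose white plastic jar 70 mm wide, 100 mm high, bystander
- knife: loose paring knife lying on the table, bystander
- tub: loose clear tub of potatoes 200 x 150 x 85 mm high, bystander; it stands on one side of the screen and the pole's stand on the other (which side varies)

How it is judged:
On the way, in this order (a step that is already met when the one before it is completed fails the run):
1. the hook's pin is down through the ring eye, at least 6 mm below its middle (horizontal distance between hook_tip and eye below 0.009 m and z of hook_tip in the frame of eye below -0.006 m and value of joint flap above 0.25 rad), for 0.2 s.
2. the flap is pulled in to less than 0.17 rad with the hook still in the eye (value of joint flap below 0.17 rad and horizontal distance between hook_tip and eye below 0.012 m and z of hook_tip in the frame of eye below -0.003 m), for 0.2 s.
At the end, for the whole second after the job is handed in: The flap stays shut by itself, below 0.17 rad, held by its catch (uncaught it springs open again); the pole lies at rest in both slots of its stand, its centre within 30 mm of the seat point and within 4 mm of its height, hook end forward and pointing down (value of joint flap below 0.17 rad and horizontal distance between pole_grip and seat below 0.03 m and z of pole_grip in the frame of seat between -0.004 and 0.004 m and x of hook_tip in the frame of seat above 0.13 m and z of hook_tip in the frame of seat below -0.044 m and linear speed of pole below 0.02 m/s); the robot touches nothing.
It fails at once if the pole loads the flap or its eye with more than 25 N (contact force between pole and flap above 25 N).
It fails at once if the flap is touched by the gripper or arm instead of the pole (contact force between any of the fingers, the arm and flap above 0.5 N).
It fails at once if the flap is slammed (shutting faster than 2 rad/s) (velocity of joint flap below -2 rad/s).
It fails at once if a bystander is moved more than 30 mm (distance of any of potato1, potato2, beaker, brush, jar, knife, tub from where it was at the start of the episode above 0.03 m).
It also fails if it takes over 72 s, if anything falls off the work surface, if the arm or the gripper's body presses on something with over 40 N, if the wrist force passes 120 N, or if a joint passes its speed limit or range.

## Working session

There is one attempt and no reset: what is moved stays moved. The work goes in short steps, Python scripts to look and compute and a tool call to move; the robot and the scene stay as the last step left them, time stands still between calls to the robot, and variables do not carry over. Pictures are saved under pics/ and viewed, and the job is handed in when it is done.

Besides the shell and the picture viewer there is one more tool, called after ">>>" as name(argument=value, ...), one argument or row to a line, values as JSON. send_rows: Moves the arm, as the interface text tells. Its arguments: {"type":"object","properties":{"increments":{"type":"array"},"squeeze":{"type":"number"}},"required":["increments"]}

```bash
ls; mkdir -p pics; python3 - <<'E'
from rig import env
import cv2
print(env.state())
for n in ["scene","top","wrist"]:
    s=env.snapshot(n)
    cv2.imwrite(f"pics/{n}0.png",s["pixels"][:,:,::-1])
    print(n,s["intrinsics"],s["xyz"],s["orientation"])
E
```

```text
pics
{'clock': 0.0, 'joints': array([ 1.08436403e+00,  4.80888916e-01,  1.59688672e+00, -1.04645543e-05,
        1.06507020e+00, -4.65769052e-02]), 'joint_vel': array([-0.00363118,  0.00028292,  0.0005079 ,  0.00170097, -0.00090554,
       -0.00076972]), 'joint_torque': array([-3.76302007e-03, -9.50673580e+01, -4.30178511e+01, -4.85524524e-04,
        1.28673704e-02,  3.63382617e-05]), 'eef_pos': array([0.2765596 , 0.58779005, 0.24463054]), 'tool_rot': array([ 2.18156541e-01,  9.75913588e-01, -6.05674915e-04, -1.60605247e-04]), 'wrist_force': array([ 0.70583635,  0.40665134, -0.26154211]), 'moment': array([ 0.00932753, -0.02177487,  0.00996082]), 'finger_gap': 0.08570603312547326}
scene [[461.65183634   0.         317.25796709]
 [  0.         461.65183634 247.61007761]
 [  0.           0.           1.        ]] [ 1.19050703 -0.02998209  0.70959182] [ 0.65220506  0.64433552 -0.27771089 -0.28694417]
top [[450.54226845   0.         328.72154776]
 [  0.         450.54226845 237.35038994]
 [  0.           0.           1.        ]] [5.47034395e-01 1.01911515e-04 9.92549389e-01] [-0.70672012  0.70692047 -0.01280809  0.02541798]
wrist [[356.27826236   0.         319.05190926]
 [  0.         356.27826236 237.09851255]
 [  0.           0.           1.        ]] [0.21330539 0.61875732 0.37300085] [0.83578491 0.53108357 0.07341974 0.11842026]
```

View pics/scene0.png

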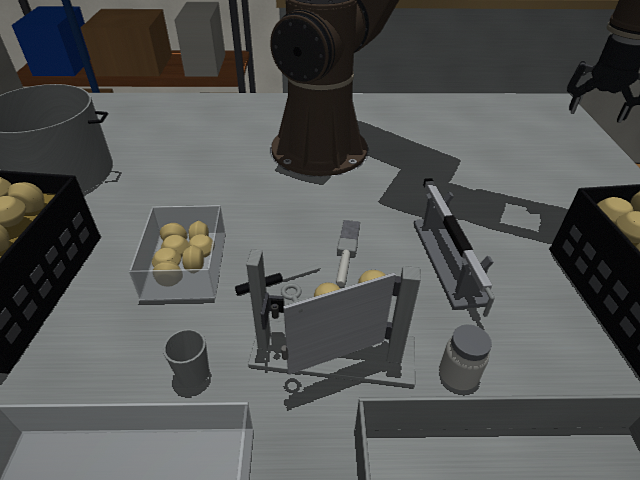

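View pics/top0.png

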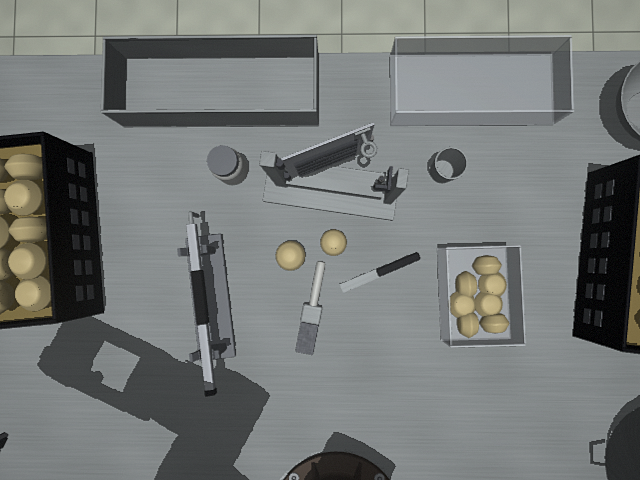

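View pics/wrist0.png

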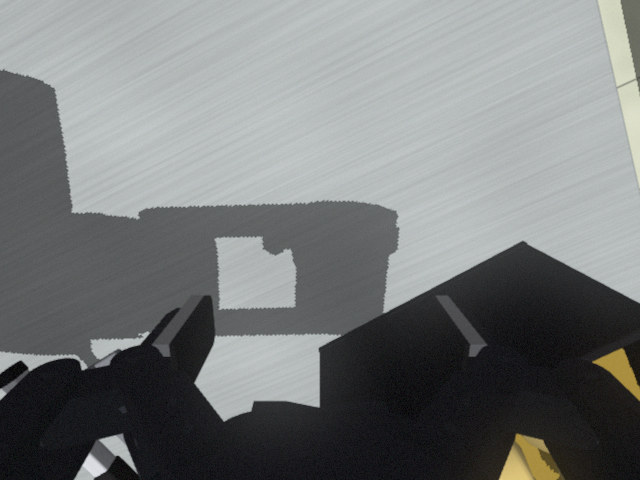

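```bash
python3 - <<'E'
import cv2
t=cv2.imread("pics/top0.png"); s=cv2.imread("pics/scene0.png")
cv2.imwrite("pics/tA.png",cv2.resize(t[200:400,150:270],None,fx=3,fy=3,interpolation=cv2.INTER_CUBIC))
cv2.imwrite("pics/tB.png",cv2.resize(t[115:225,250:420],None,fx=4.5,fy=4.5,interpolation=cv2.INTER_CUBIC))
cv2.imwrite("pics/sA.png",cv2.resize(s[170:330,400:520],None,fx=3.7,fy=3.7,interpolation=cv2.INTER_CUBIC))
cv2.imwrite("pics/sB.png",cv2.resize(s[240:410,230:430],None,fx=3.5,fy=3.5,interpolation=cv2.INTER_CUBIC))
E
```

```text
(no output)
```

View pics/tA.png

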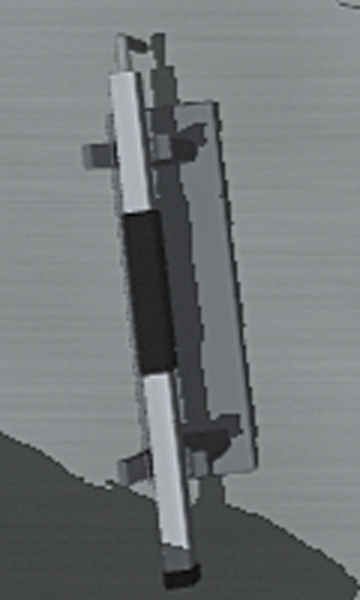

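View pics/tB.png

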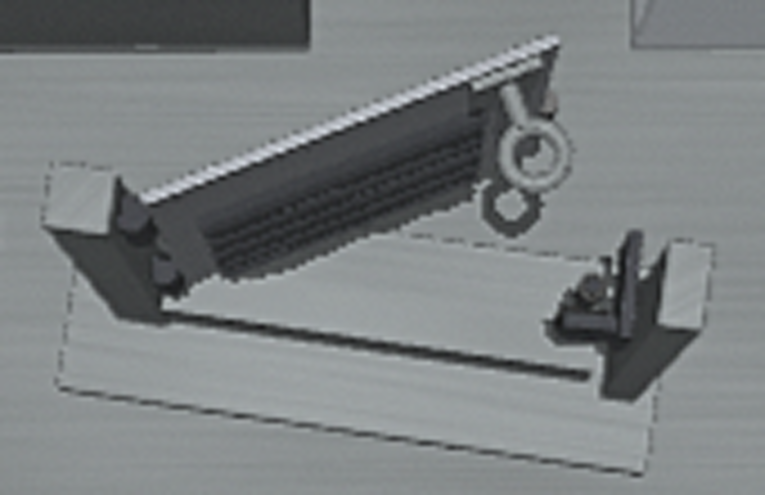

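View pics/sA.png

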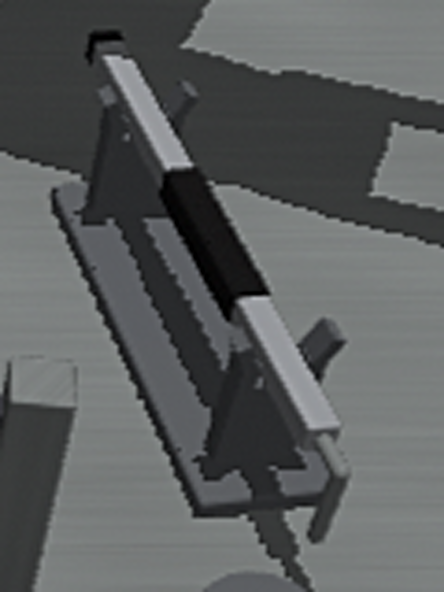

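View pics/sB.png

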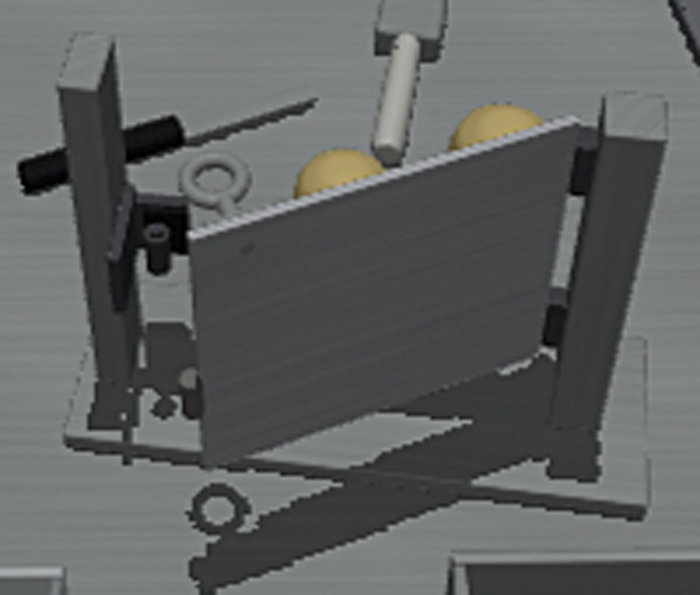

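```bash
cat > h.py <<'E'
import numpy as np, cv2
from scipy.spatial.transform import Rotation as R
CAM={"scene":([[461.65183634,0,317.25796709],[0,461.65183634,247.61007761],[0,0,1]],[1.19050703,-0.02998209,0.70959182],[0.65220506,0.64433552,-0.27771089,-0.28694417]),
"top":([[450.54226845,0,328.72154776],[0,450.54226845,237.35038994],[0,0,1]],[5.47034395e-01,1.01911515e-04,9.92549389e-01],[-0.70672012,0.70692047,-0.01280809,0.02541798])}
def ray(c,u,v):
    c=CAM[c] if isinstance(c,str) else (c["intrinsics"],c["xyz"],c["orientation"])
    K,p,q=map(np.array,c); d=R.from_quat(q).apply(np.linalg.solve(K,[u,v,1.]))
    return p,d/np.linalg.norm(d)
def plane(c,u,v,z):
    p,d=ray(c,u,v); return p+d*(z-p[2])/d[2]
def tri(c1,a,c2,b):
    p,d=ray(c1,*a);q,e=ray(c2,*b)
    s=np.linalg.lstsq(np.stack([d,-e],1),q-p,rcond=None)[0]
    x,y=p+d*s[0],q+e*s[1]; return (x+y)/2,np.linalg.norm(x-y)
def proj(c,P):
    c=CAM[c] if isinstance(c,str) else (c["intrinsics"],c["xyz"],c["orientation"])
    K,p,q=map(np.array,c); x=K@R.from_quat(q).inv().apply(np.array(P)-p); return x[:2]/x[2]
E
python3 - <<'E'
from h import *
np.set_printoptions(precision=4,suppress=True)
tB=lambda u,v:(u/4.5+250-.39,v/4.5+115-.39)
sB=lambda u,v:(u/3.5+230-.36,v/3.5+240-.36)
tA=lambda u,v:(u/3+150-.33,v/3+200-.33)
sA=lambda u,v:(u/3.7+400-.36,v/3.7+170-.36)
print("eye tri",tri("top",tB(536,154),"scene",sB(215,182)))
print("eye plane",plane("top",*tB(536,154),.21),plane("scene",*sB(215,182),.21))
print("posts", *[plane("top",*tB(*p),.225) for p in [(50,163),(118,172),(110,232),(43,225),(667,240),(714,243),(703,328),(658,325)]],sep="\n")
print("postsS", *[plane("scene",*sB(*p),.225) for p in [(75,33),(117,38),(102,92),(60,88),(603,95),(666,97),(664,140),(602,138)]],sep="\n")
print("flap top", *[plane("top",*tB(*p),.225) for p in [(148,202),(558,40)]], *[plane("scene",*sB(*p),.225) for p in [(192,236),(575,121)]],sep="\n")
print("foot",*[plane("top",*tB(*p),.01) for p in [(57,388),(645,474)]])
print("sleeve top edges", *[plane("top",*tA(*p),.09) for p in [(122,212),(157,210),(139,372),(170,374)]],sep="\n")
print("tube top", *[plane("top",*tA(*p),.088) for p in [(110,73),(138,72),(162,548)]],sep="\n")
print("hook",*[plane("top",*tA(*p),.088) for p in [(122,36)]])
print("sceneSleeve",*[plane("scene",*sA(*p),.09) for p in [(163,178),(205,170),(232,300),(268,294)]],sep="\n")
print("tip",plane("scene",*sA(317,540),.027),"cap",plane("top",*tA(181,580),.088))
E
```

```text
eye tri (array([ 0.7453, -0.0567,  0.2087]), np.float64(0.0009403136519710879))
eye plane [ 0.745  -0.0561  0.21  ] [ 0.7464 -0.0571  0.21  ]
posts
[0.7385 0.1314 0.225 ]
[0.7349 0.1052 0.225 ]
[0.7116 0.1081 0.225 ]
[0.7144 0.1339 0.225 ]
[ 0.7078 -0.1048  0.225 ]
[ 0.7065 -0.1226  0.225 ]
[ 0.6739 -0.1182  0.225 ]
[ 0.6751 -0.1011  0.225 ]
postsS
[ 0.6722 -0.1199  0.225 ]
[ 0.6755 -0.1013  0.225 ]
[ 0.7087 -0.1052  0.225 ]
[ 0.7062 -0.1232  0.225 ]
[0.7122 0.1062 0.225 ]
[0.7136 0.1327 0.225 ]
[0.7383 0.1274 0.225 ]
[0.737  0.1021 0.225 ]
flap top
[0.7232 0.0936 0.225 ]
[ 0.7854 -0.0637  0.225 ]
[ 0.7874 -0.0644  0.225 ]
[0.7273 0.0923 0.225 ]
foot [0.6808 0.1638 0.01  ] [ 0.6382 -0.1226  0.01  ]
sleeve top edges
[0.5297 0.2943 0.09  ]
[0.5311 0.2708 0.09  ]
[0.4235 0.2812 0.09  ]
[0.4223 0.2604 0.09  ]
tube top
[0.6233 0.3047 0.088 ]
[0.6239 0.2857 0.088 ]
[0.3078 0.2646 0.088 ]
hook [0.6484 0.297  0.088 ]
sceneSleeve
[0.4334 0.255  0.09  ]
[0.4263 0.281  0.09  ]
[0.5356 0.2696 0.09  ]
[0.5311 0.29   0.09  ]
tip [0.6469 0.2997 0.027 ] cap [0.287  0.2517 0.088 ]
```

The top view shows the pole in its stand on the left: sleeve at about (200,297), hook at (190,212). The ring eye is at about (369,149). The open flap runs from (283,159) to (374,124). Triangulation puts the eye at z≈0.209, against the stated 0.210, and the predicted hook tip is within 2 mm of the measured one, so the numbers hold up.

```bash
cat > inc.py <<'E'
import sys
from h import *
from rig import env
# usage: inc.py x y z poleyaw  -> shift/turn in tool frame (tool z down, tool x = -pole dir)
s=env.state(); x,y,z,yaw=map(float,sys.argv[1:5])
r0=R.from_quat(s["tool_rot"]); rg=R.from_matrix(np.array([[-np.cos(yaw),-np.sin(yaw),0],[-np.sin(yaw),np.cos(yaw),0],[0,0,-1]]).T.T)
c,sn=np.cos(yaw),np.sin(yaw)
rg=R.from_matrix(np.array([[-c,-sn,0],[-sn,c,0],[0,0,-1]]))
# columns: x=(-c,-s,0), y=(-s,c,0), z=(0,0,-1)
np.set_printoptions(precision=4,suppress=True)
print("t",s["clock"],"pos",s["eef_pos"],"j",s["joints"],"F",s["wrist_force"],"gap",s["finger_gap"])
print("shift",r0.inv().apply(np.array([x,y,z])-s["eef_pos"]),"turn",(r0.inv()*rg).as_rotvec())
E
python3 -c "
import numpy as np;print(np.linalg.det([[-1,0,0],[0,1,0],[0,0,-1]]))"
python3 inc.py .478 .276 .2 .125
```

```text
1.0
t 0.15 pos [0.2766 0.5879 0.2448] j [ 1.0844  0.4807  1.5967  0.      1.0651 -0.0466] F [-0.3626  0.1559 -0.6654] gap 0.08507241736433845
shift [-0.3151 -0.1964  0.045 ] turn [-0.0009 -0.0003 -0.5648]
```

>>> send_rows(
  increments=[
    [[-0.04, -0.025, 0, 0, 0, -0.07, 1], [-0.08, -0.05, 0, 0, 0, -0.14, 1], [-0.12, -0.075, 0, 0, 0, -0.21, 1], [-0.16, -0.1, 0, 0, 0, -0.28, 1], [-0.2, -0.125, 0.01, 0, 0, -0.35, 1], [-0.24, -0.15, 0.02, 0, 0, -0.42, 1], [-0.28, -0.175, 0.03, 0, 0, -0.5, 1], [-0.315, -0.196, 0.045, 0, 0, -0.565, 1]],
  ],
)

```text
clock: 0.95
eef_pos: [0.4794, 0.2748, 0.2004]
tool_rot: [-0.064, 0.998, 0.0, 0.0]
wrist_force: [0.6, -0.2, -0.3]
finger_gap: 0.0854
```

```bash
python3 inc.py .478 .276 .074 .125; python3 - <<'E'
from rig import env
import cv2
cv2.imwrite("pics/w1.png",env.snapshot("wrist")["pixels"][:,:,::-1])
E
```

```text
t 0.95 pos [0.4794 0.2748 0.2004] j [ 0.4656  0.3968  1.8695 -0.0002  0.8742 -1.2332] F [ 0.5643 -0.1945 -0.2695] gap 0.08544621922663942
shift [0.0014 0.0014 0.1264] turn [0.0002 0.001  0.0031]
```

View pics/w1.png

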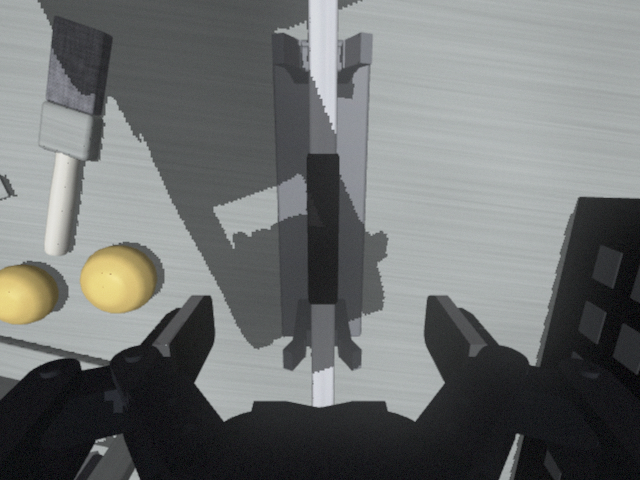

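The wrist view shows the pole running vertically at column 322, with the sleeve between rows 154 and 304, centred between the fingers. I'll check its position before descending.

```bash
python3 - <<'E'
from h import *
from rig import env
s=env.snapshot("wrist")
for p in [(307,154),(339,154),(307,303),(338,303),(323,229)]: print(plane(s,*p,.09).round(4))
for p in [(273,38),(372,38)]: print("rear post",plane(s,*p,.098).round(4))
for p in [(287,365),(357,365)]: print("front post",plane(s,*p,.098).round(4))
E
```

```text
[0.4243 0.2554 0.09  ]
[0.4216 0.2759 0.09  ]
[0.5293 0.2684 0.09  ]
[0.5263 0.2907 0.09  ]
[0.4726 0.2724 0.09  ]
rear post [0.362  0.2283 0.098 ]
rear post [0.3545 0.2847 0.098 ]
front post [0.5774 0.2597 0.098 ]
front post [0.5705 0.3111 0.098 ]
```

>>> send_rows(
  increments=[
    [[0.003, 0.001, 0.03, 0, 0, 0, 1], [0.003, 0.001, 0.065, 0, 0, 0, 1], [0.003, 0.001, 0.1, 0, 0, 0, 1], [0.003, 0.001, 0.12, 0, 0, 0, 1], [0.003, 0.001, 0.126, 0, 0, 0, 1], [0.003, 0.001, 0.126, 0, 0, 0, 1]],
  ],
)

```text
clock: 1.65
eef_pos: [0.4747, 0.2775, 0.0739]
tool_rot: [-0.063, 0.998, -0.0, -0.001]
wrist_force: [0.2, -0.2, -0.1]
finger_gap: 0.0857
```

>>> send_rows(
  increments=[
    [[0, 0, 0, 0, 0, 0, 0.4], [0, 0, 0, 0, 0, 0, 0.1], [0, 0, 0, 0, 0, 0, 0], [0, 0, 0, 0, 0, 0, 0], [0, 0, 0, 0, 0, 0, 0], [0, 0, 0, 0, 0, 0, 0], [0, 0, 0, 0, 0, 0, 0]],
  ],
  squeeze=100,
)

```text
clock: 2.35
eef_pos: [0.4755, 0.2775, 0.0751]
tool_rot: [-0.063, 0.998, 0.0, 0.0]
wrist_force: [-2.7, -1.6, 14.0]
finger_gap: 0.0206
```

```bash
python3 inc.py .475 .274 .2 .125; python3 - <<'E'
from rig import env
import cv2
cv2.imwrite("pics/w2.png",env.snapshot("wrist")["pixels"][:,:,::-1])
E
```

```text
t 2.35 pos [0.4755 0.2775 0.0751] j [ 0.4732  0.5756  1.9658 -0.      0.5992 -1.2229] F [-2.6981 -1.6297 14.0255] gap 0.020603958573952873
shift [ 0.0008 -0.0033 -0.1249] turn [0.0003 0.0009 0.0003]
```

View pics/w2.png

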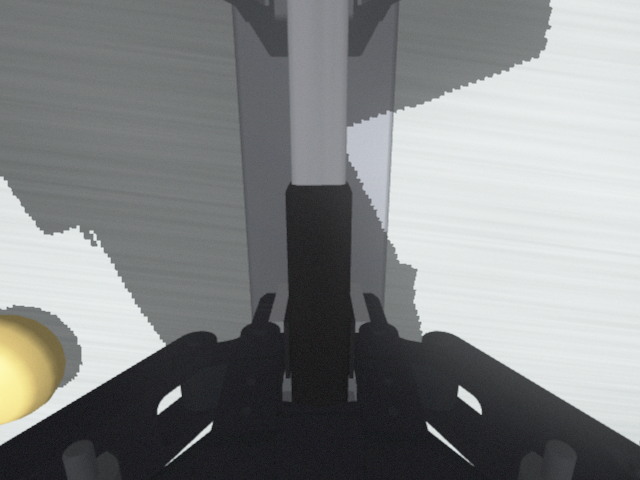

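>>> send_rows(
  increments=[
    [[0, 0, -0.01, 0, 0, 0, 0], [0, 0, -0.03, 0, 0, 0, 0], [0, 0, -0.06, 0, 0, 0, 0], [0, 0, -0.1, 0, 0, 0, 0], [0, 0, -0.14, 0, 0, 0, 0], [0, 0, -0.18, 0, 0, 0, 0], [0, 0, -0.21, 0, 0, 0, 0], [0, 0, -0.226, 0, 0, 0, 0]],
  ],
)

```text
clock: 3.2
eef_pos: [0.4757, 0.2775, 0.3038]
tool_rot: [-0.063, 0.998, 0.001, 0.002]
wrist_force: [0.8, -0.7, -3.4]
finger_gap: 0.0208
```

```bash
python3 inc.py .555 -.056 .3 0; python3 - <<'E'
from rig import env
import cv2
for n in ["scene","top"]:
    cv2.imwrite(f"pics/{n}3.png",env.snapshot(n)["pixels"][:,:,::-1])
E
```

```text
t 3.2 pos [0.4757 0.2775 0.3038] j [ 0.4731  0.2819  1.7562 -0.      1.0999 -1.2228] F [ 0.8169 -0.6741 -3.427 ] gap 0.02079173499527344
shift [-0.0371 -0.3408  0.0035] turn [0.0014 0.0032 0.1251]
```

View pics/scene3.png

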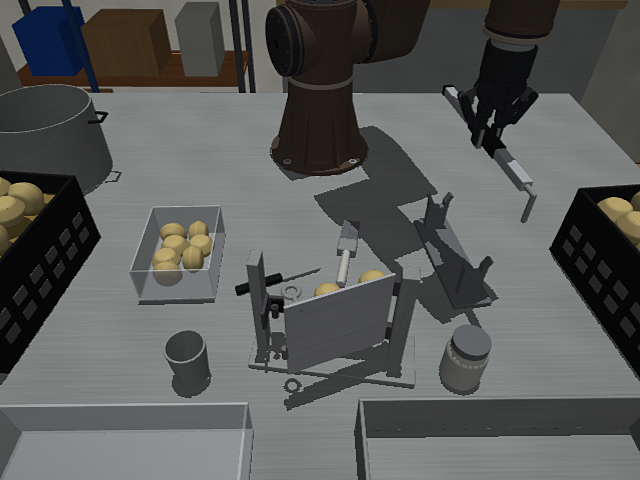

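>>> send_rows(
  increments=[
    [[-0.003, -0.025, 0, 0, 0, 0.01, 0], [-0.008, -0.07, 0, 0, 0, 0.025, 0], [-0.013, -0.118, 0, 0, 0, 0.043, 0], [-0.018, -0.166, 0, 0, 0, 0.06, 0], [-0.023, -0.214, 0, 0, 0, 0.08, 0], [-0.028, -0.262, 0, 0, 0, 0.1, 0], [-0.033, -0.31, 0, 0, 0, 0.115, 0], [-0.037, -0.341, 0.003, 0.001, 0.003, 0.125, 0]],
  ],
)

```text
clock: 4.1
eef_pos: [0.5542, -0.0595, 0.2963]
tool_rot: [0.001, 1.0, -0.001, -0.002]
wrist_force: [0.9, 2.0, -3.7]
finger_gap: 0.0206
```

>>> send_rows(
  increments=[
    [[0, 0, 0, 0, 0, 0, 0], [0, 0, 0, 0, 0, 0, 0]],
  ],
)

```text
clock: 4.3
eef_pos: [0.5537, -0.0569, 0.2959]
tool_rot: [0.001, 1.0, -0.0, -0.003]
wrist_force: [0.2, -0.5, -3.1]
finger_gap: 0.0203
```

```bash
python3 inc.py .573 -.056 .3 0; python3 - <<'E'
from rig import env
import cv2
for n in ["scene","top"]:
    i=env.snapshot(n)["pixels"][:,:,::-1]
    cv2.imwrite(f"pics/{n}4.png",i)
    c=i[230:330,240:360] if n=="scene" else i[110:230,300:420]
    cv2.imwrite(f"pics/{n}4z.png",cv2.resize(c,None,fx=5,fy=5,interpolation=cv2.INTER_CUBIC))
E
```

```text
t 4.3 pos [ 0.5537 -0.0569  0.2959] j [-0.156   0.3023  1.7471 -0.0016  1.0972 -1.7245] F [ 0.1872 -0.4619 -3.1393] gap 0.020299476752532856
shift [-0.0193  0.001  -0.0042] turn [-0.0006 -0.0053 -0.0016]
```

View pics/scene4z.png

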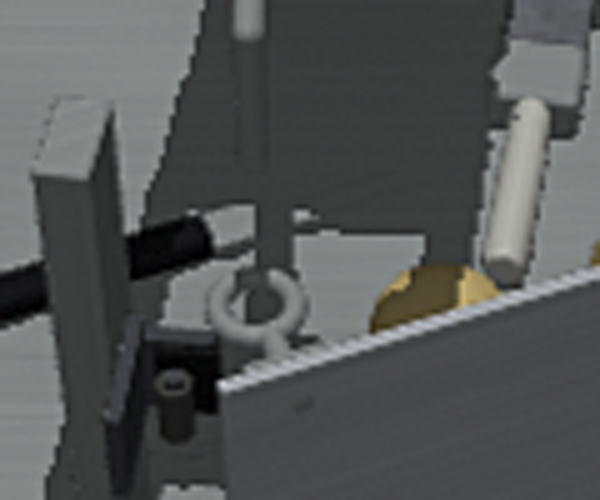

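View pics/top4z.png

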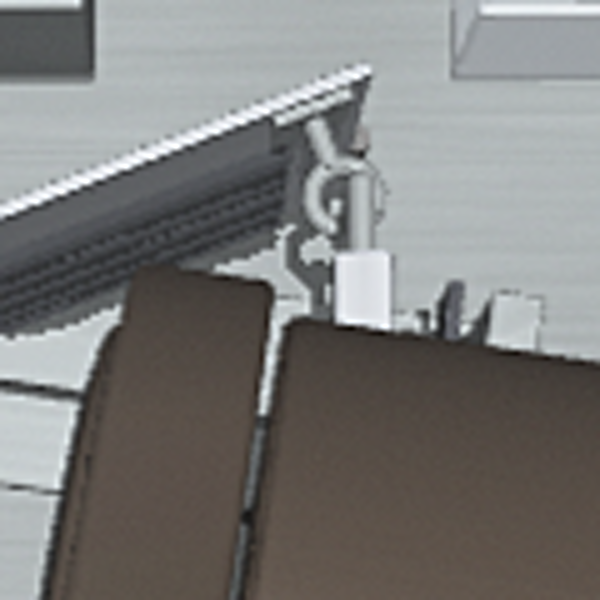

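```bash
python3 - <<'E'
from h import *
print("pred tip",proj("scene",[.5537+.172,-.0569,.249]), "top bar end",proj("scene",[.5537+.172,-.0569,.305]))
print("ring pred",proj("scene",[.7458,-.0567,.21]))
for p in [(290,258.5),(290,259.5)]:
    print(plane("scene",*p,.249))
print("top tube end centre",plane("top",300+362/5,110+252/5,.310), "bar end",plane("top",300+361/5,110+165/5,.305))
i=cv2.imread("pics/scene4.png")[220:300,270:320]
i=cv2.convertScaleAbs(i,alpha=2.2,beta=-60)
cv2.imwrite("pics/s4e.png",cv2.resize(i,None,fx=7,fy=7,interpolation=cv2.INTER_CUBIC))
E
```

```text
pred tip [290.73398777 262.29294716] top bar end [289.40628558 232.44342543]
ring pred [291.35649733 291.34176969]
[ 0.71800211 -0.05815204  0.249     ]
[ 0.72004232 -0.05809535  0.249     ]
top tube end centre [ 0.70174959 -0.05448352  0.31      ] bar end [ 0.73002824 -0.0547118   0.305     ]
```

View pics/s4e.png

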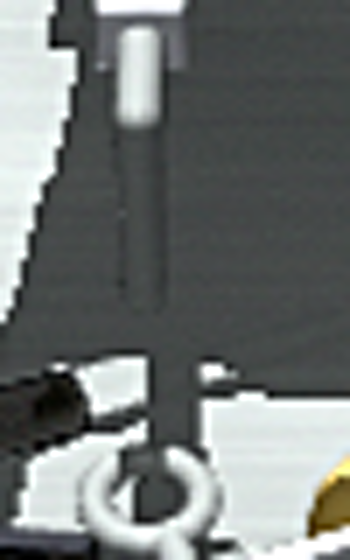

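>>> send_rows(
  increments=[
    [[-0.006, 0, 0, 0, -0.002, 0, 0], [-0.013, 0, 0, 0, -0.004, -0.001, 0], [-0.0195, 0, 0.008, 0, -0.005, -0.002, 0], [-0.0195, 0, 0.017, 0, -0.005, -0.002, 0], [-0.0195, 0, 0.022, 0, -0.005, -0.002, 0], [-0.0195, 0, 0.022, 0, -0.005, -0.002, 0], [-0.0195, 0, 0.022, 0, -0.005, -0.002, 0]],
  ],
)

```text
clock: 5.1
eef_pos: [0.5737, -0.0564, 0.2751]
tool_rot: [-0.001, 1.0, -0.001, 0.001]
wrist_force: [0.4, 0.7, -2.6]
finger_gap: 0.0205
```

```bash
python3 inc.py .5735 -.0567 .24 0; python3 - <<'E'
from rig import env
import cv2
for n in ["scene","top"]:
    i=env.snapshot(n)["pixels"][:,:,::-1]
    cv2.imwrite(f"pics/{n}5.png",i)
    c=i[240:320,260:330] if n=="scene" else i[120:200,330:410]
    if n=="scene": c=cv2.convertScaleAbs(c,alpha=1.8,beta=-40)
    cv2.imwrite(f"pics/{n}5z.png",cv2.resize(c,None,fx=7,fy=7,interpolation=cv2.INTER_CUBIC))
E
```

```text
t 5.1 pos [ 0.5737 -0.0564  0.2751] j [-0.1501  0.3471  1.7353 -0.001   1.0575 -1.7225] F [ 0.398   0.6581 -2.5545] gap 0.020486420643125378
shift [ 0.0003 -0.0002  0.0351] turn [-0.0011  0.0015  0.0021]
```

View pics/scene5z.png

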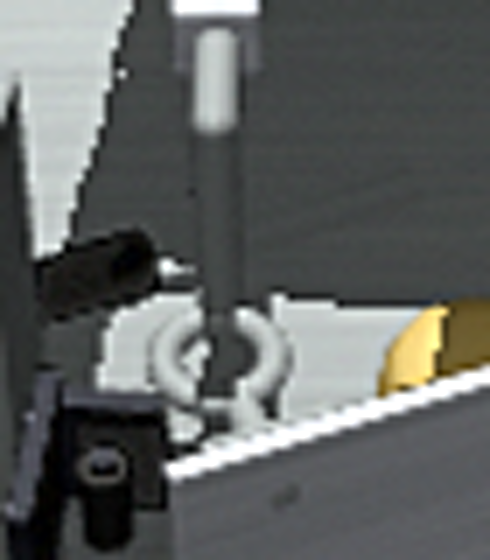

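View pics/top5z.png

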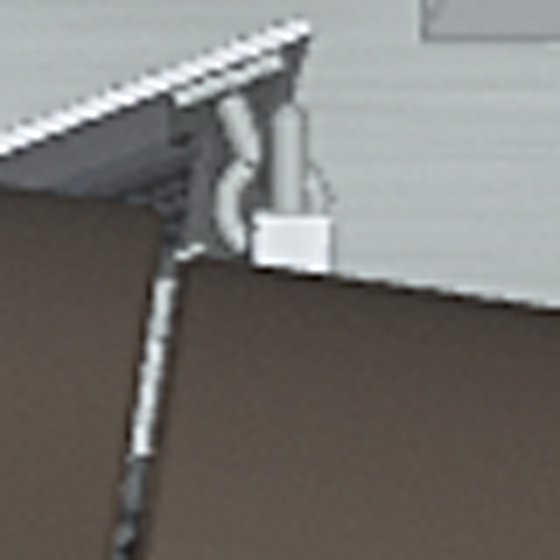

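```bash
python3 - <<'E'
from h import *
print("bar",plane("top",330+288/7-.4,120+105/7-.4,.280+.0), "ring y",plane("top",330+271.5/7-.4,120+165/7-.4,.21))
print("pred tip now",proj("scene",[.7457,-.0564,.228]),"ring",proj("scene",[.7457,-.0567,.21]), "meas ring",260+221.5/7-.4,"meas pin", 260+222/7-.4)
i=cv2.imread("pics/scene5.png")[275:310,275:310]
i=cv2.convertScaleAbs(i,alpha=2.5,beta=-40)
cv2.imwrite("pics/s5e.png",cv2.resize(i,None,fx=16,fy=16,interpolation=cv2.INTER_CUBIC))
E
```

```text
bar [ 0.75031656 -0.05444363  0.28      ] ring y [ 0.75503825 -0.0555935   0.21      ]
pred tip now [291.18013423 282.79346667] ring [291.35827712 291.28970661] meas ring 291.2428571428572 meas pin 291.31428571428575
```

View pics/s5e.png

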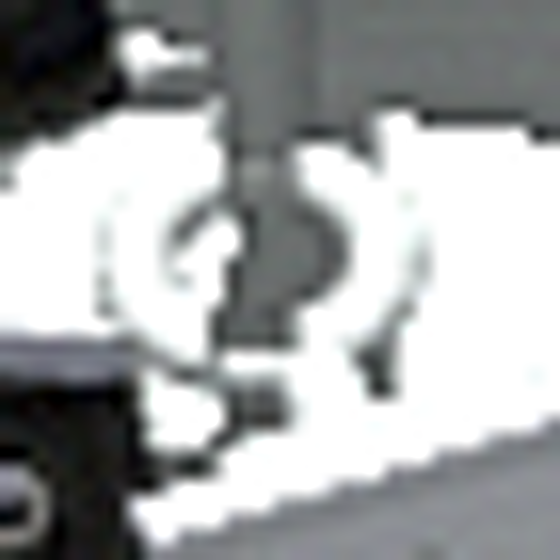

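>>> send_rows(
  increments=[
    [[0, 0, 0.004, 0, 0.001, 0.002, 0], [0, 0, 0.008, 0, 0.001, 0.002, 0], [0, 0, 0.012, 0, 0.001, 0.002, 0], [0, 0, 0.016, 0, 0.001, 0.002, 0], [0, 0, 0.016, 0, 0.001, 0.002, 0]],
  ],
)

```text
clock: 5.7
eef_pos: [0.5736, -0.0564, 0.2585]
tool_rot: [-0.0, 1.0, -0.001, -0.0]
wrist_force: [-0.4, 0.0, -3.6]
finger_gap: 0.0205
```

```bash
python3 inc.py .5735 -.0567 .24 0; python3 - <<'E'
from rig import env
import cv2
i=env.snapshot("scene")["pixels"][:,:,::-1]
c=i[240:320,260:330]
c=cv2.convertScaleAbs(c,alpha=1.8,beta=-20)
cv2.imwrite(f"pics/s6z.png",cv2.resize(c,None,fx=7,fy=7,interpolation=cv2.INTER_CUBIC))
E
```

```text
t 5.7 pos [ 0.5736 -0.0564  0.2585] j [-0.1499  0.3639  1.754  -0.0012  1.0236 -1.7204] F [-0.3936  0.0039 -3.5611] gap 0.020527784521461902
shift [ 0.0001 -0.0003  0.0185] turn [-0.001  -0.      0.0002]
```

View pics/s6z.png

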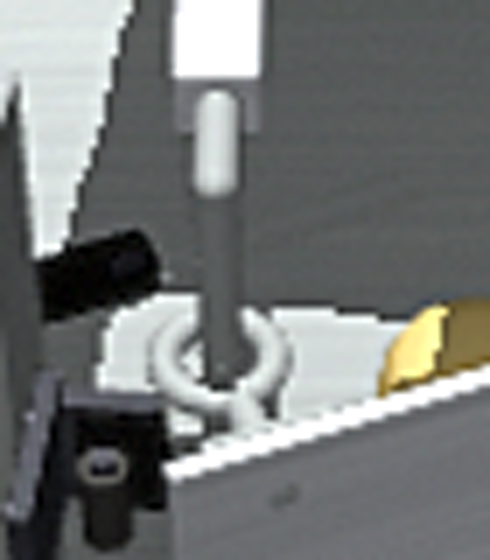

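>>> send_rows(
  increments=[
    [[0, 0, 0.004, 0, 0, 0, 0], [0, 0, 0.008, 0, 0, 0, 0], [0, 0, 0.011, 0, 0, 0, 0]],
  ],
)

```text
clock: 6.05
eef_pos: [0.5738, -0.0564, 0.2478]
tool_rot: [-0.0, 1.0, -0.001, 0.0]
wrist_force: [-0.1, 0.2, -2.8]
finger_gap: 0.0207
```

>>> send_rows(
  increments=[
    [[0, 0, 0.004, 0, 0, 0, 0], [0, 0, 0.008, 0, 0, 0, 0], [0, 0, 0.009, 0, 0, 0, 0], [0, 0, 0.009, 0, 0, 0, 0]],
  ],
)

```text
clock: 6.45
eef_pos: [0.5739, -0.0565, 0.239]
tool_rot: [-0.0, 1.0, -0.001, 0.0]
wrist_force: [-0.9, 0.1, -3.1]
finger_gap: 0.0206
```

```bash
python3 inc.py .5735 -.0567 .24 0; python3 - <<'E'
from rig import env
import cv2
i=env.snapshot("scene")["pixels"][:,:,::-1]
c=i[240:320,260:330]
c=cv2.convertScaleAbs(c,alpha=1.8,beta=-20)
cv2.imwrite(f"pics/s7z.png",cv2.resize(c,None,fx=7,fy=7,interpolation=cv2.INTER_CUBIC))
E
```

```text
t 6.45 pos [ 0.5739 -0.0565  0.239 ] j [-0.15    0.3842  1.7758 -0.0012  0.9807 -1.7203] F [-0.909   0.0892 -3.103 ] gap 0.020593952004061118
shift [ 0.0004 -0.0003 -0.001 ] turn [-0.0011  0.0007  0.0002]
```

View pics/s7z.png

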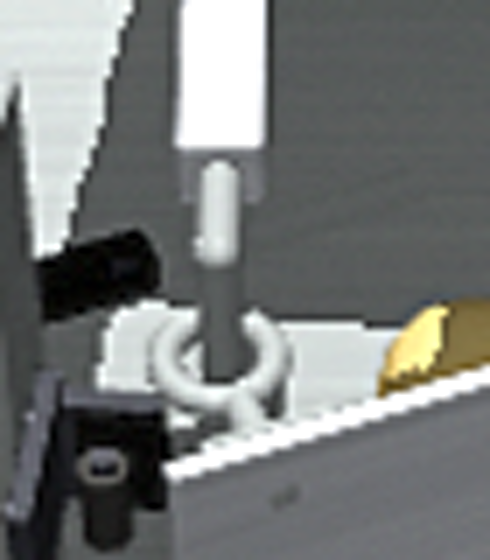

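The pin is through the ring: the near rim, at about (291,295), now hides the tip, and there is no extra force. I'll pull along the arc.

>>> send_rows(
  increments=[
    [[0.003, 0, 0, 0, 0, 0, 0], [0.007, 0, 0, 0, 0, 0, 0], [0.012, -0.001, 0, 0, 0, 0, 0], [0.017, -0.001, 0, 0, 0, 0, 0], [0.022, -0.001, 0, 0, 0, 0, 0], [0.027, -0.001, 0, 0, 0, 0, 0], [0.032, -0.001, 0, 0, 0, 0, 0], [0.036, -0.001, 0, 0, 0, 0, 0]],
  ],
)

```text
clock: 7.3
eef_pos: [0.5375, -0.0574, 0.2393]
tool_rot: [-0.0, 1.0, -0.001, 0.001]
wrist_force: [2.1, 0.4, -3.0]
finger_gap: 0.0207
```

```bash
python3 inc.py .5228 -.0557 .24 0; python3 - <<'E'
from rig import env
import cv2
i=env.snapshot("scene")["pixels"][:,:,::-1]
c=i[220:340,240:360]
c=cv2.convertScaleAbs(c,alpha=1.5,beta=-10)
cv2.imwrite(f"pics/s8z.png",cv2.resize(c,None,fx=5,fy=5,interpolation=cv2.INTER_CUBIC))
E
```

```text
t 7.3 pos [ 0.5375 -0.0574  0.2393] j [-0.1619  0.3341  1.8554 -0.0011  0.9508 -1.7322] F [ 2.1016  0.3562 -2.9671] gap 0.020718137349016903
shift [ 0.0147  0.0017 -0.0007] turn [-0.0011  0.0012  0.0002]
```

View pics/s8z.png

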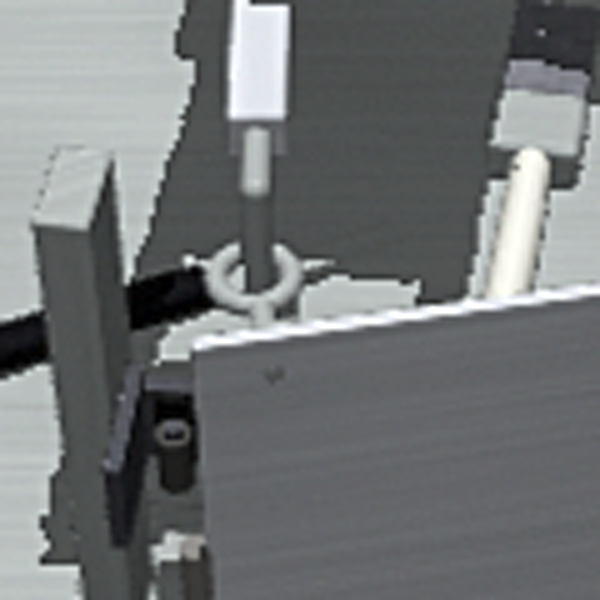

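>>> send_rows(
  increments=[
    [[0.003, 0, 0, 0, 0, 0, 0], [0.006, 0.0005, 0, 0, 0, 0, 0], [0.009, 0.001, 0, 0, 0, 0, 0], [0.012, 0.001, 0, 0, 0, 0, 0], [0.015, 0.0015, 0, 0, 0, 0, 0]],
  ],
)

```text
clock: 7.85
eef_pos: [0.5228, -0.0559, 0.2392]
tool_rot: [-0.0, 1.0, -0.001, 0.001]
wrist_force: [1.3, -0.1, -3.7]
finger_gap: 0.0207
```

>>> send_rows(
  increments=[
    [[0.002, 0, 0, 0, 0, 0, 0], [0.004, 0.0005, 0, 0, 0, 0, 0], [0.006, 0.001, 0, 0, 0, 0, 0], [0.008, 0.0015, 0, 0, 0, 0, 0]],
  ],
)

```text
clock: 8.25
eef_pos: [0.5149, -0.0545, 0.2392]
tool_rot: [-0.0, 1.0, -0.001, 0.001]
wrist_force: [2.3, 0.4, -3.3]
finger_gap: 0.0204
```

>>> send_rows(
  increments=[
    [[0.0015, 0.0003, 0, 0, 0, 0, 0], [0.003, 0.0006, 0, 0, 0, 0, 0], [0.0045, 0.001, 0, 0, 0, 0, 0]],
  ],
)

```text
clock: 8.55
eef_pos: [0.5104, -0.0534, 0.2392]
tool_rot: [-0.0, 1.0, -0.001, 0.001]
wrist_force: [2.0, 0.3, -2.8]
finger_gap: 0.0202
```

>>> send_rows(
  increments=[
    [[0.0015, 0.0003, 0, 0, 0, 0, 0], [0.003, 0.0006, 0, 0, 0, 0, 0]],
  ],
)

```text
clock: 8.75
eef_pos: [0.5074, -0.0528, 0.2392]
tool_rot: [-0.0, 1.0, -0.001, 0.001]
wrist_force: [2.2, -0.1, -2.9]
finger_gap: 0.0205
```

>>> send_rows(
  increments=[
    [[0.001, 0.0003, 0, 0, 0, 0, 0], [0.002, 0.0006, 0, 0, 0, 0, 0]],
  ],
)

```text
clock: 8.95
eef_pos: [0.5054, -0.0523, 0.2392]
tool_rot: [-0.0, 1.0, -0.001, 0.001]
wrist_force: [3.0, -0.3, -3.3]
finger_gap: 0.0205
```

>>> send_rows(
  increments=[
    [[0.001, 0.0003, 0, 0, 0, 0, 0], [0.002, 0.0006, 0, 0, 0, 0, 0]],
  ],
)

```text
clock: 9.15
eef_pos: [0.5045, -0.0518, 0.2395]
tool_rot: [-0.0, 1.0, -0.001, 0.002]
wrist_force: [11.5, -0.6, -5.3]
finger_gap: 0.0203
```

>>> send_rows(
  increments=[
    [[0.001, 0.0003, 0, 0, 0, 0, 0], [0.002, 0.0006, 0, 0, 0, 0, 0]],
  ],
)

```text
clock: 9.35
eef_pos: [0.5033, -0.0513, 0.2396]
tool_rot: [0.0, 1.0, -0.001, 0.002]
wrist_force: [13.9, -0.1, -8.4]
finger_gap: 0.0203
```

>>> send_rows(
  increments=[
    [[0.001, 0.0003, 0, 0, 0, 0, 0], [0.002, 0.0006, 0, 0, 0, 0, 0]],
  ],
)

```text
clock: 9.55
eef_pos: [0.5015, -0.0507, 0.2397]
tool_rot: [0.0, 1.0, -0.001, 0.003]
wrist_force: [14.7, 0.0, -8.7]
finger_gap: 0.0207
```

```bash
python3 - <<'E'
from rig import env
import cv2
print(env.state()["wrist_force"],env.state()["eef_pos"],env.state()["moment"])
i=env.snapshot("scene")["pixels"][:,:,::-1]
cv2.imwrite("pics/s9.png",i)
c=i[200:340,230:370]
c=cv2.convertScaleAbs(c,alpha=1.5,beta=-10)
cv2.imwrite(f"pics/s9z.png",cv2.resize(c,None,fx=4.2,fy=4.2,interpolation=cv2.INTER_CUBIC))
i=env.snapshot("top")["pixels"][:,:,::-1]
cv2.imwrite("pics/t9.png",i)
cv2.imwrite(f"pics/t9z.png",cv2.resize(i[110:230,260:420],None,fx=5,fy=5,interpolation=cv2.INTER_CUBIC))
print(env.state()["wrist_force"],env.state()["eef_pos"])
E
```

```text
[14.71336933  0.02820224 -8.72314824] [ 0.50151092 -0.05073266  0.23966791] [-0.03784011 -1.9368785  -0.04243281]
[12.74067626 -0.3664803  -6.63878297] [ 0.50126141 -0.05065613  0.23960763]
```

View pics/s9z.png

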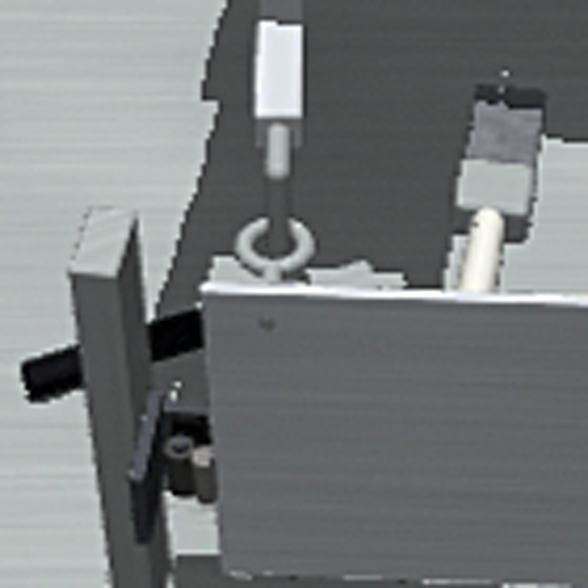

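View pics/t9z.png

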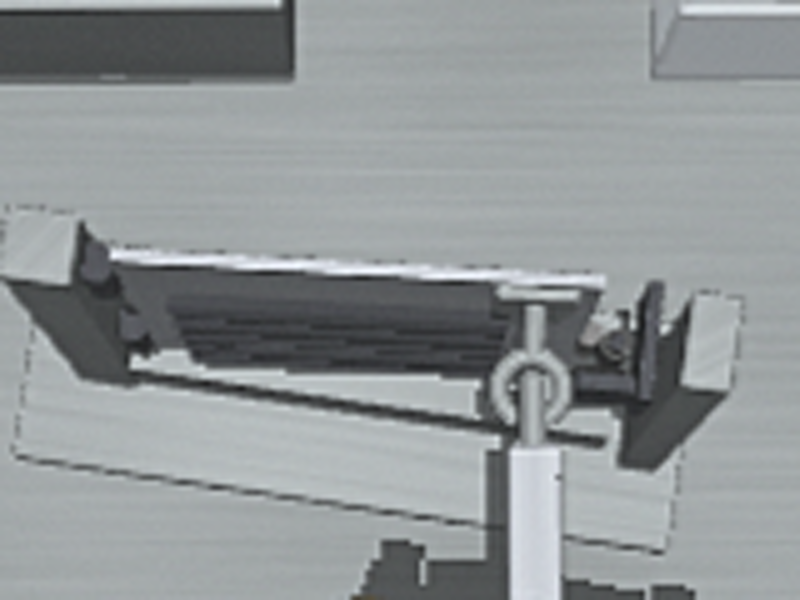

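>>> send_rows(
  increments=[
    [[0.0005, 0.0002, 0.0005, 0, 0, 0, 0], [0.001, 0.0003, 0.001, 0, 0, 0, 0]],
  ],
)

```text
clock: 9.85
eef_pos: [0.5004, -0.0504, 0.2387]
tool_rot: [-0.0, 1.0, -0.001, 0.003]
wrist_force: [11.3, 1.0, -5.7]
finger_gap: 0.0202
```

>>> send_rows(
  increments=[
    [[0.0005, 0.0002, 0, 0, 0, 0, 0], [0.001, 0.0003, 0, 0, 0, 0, 0]],
  ],
)

```text
clock: 10.05
eef_pos: [0.4992, -0.0501, 0.2387]
tool_rot: [-0.0, 1.0, -0.001, 0.002]
wrist_force: [11.8, 0.2, -4.4]
finger_gap: 0.0202
```

>>> send_rows(
  increments=[
    [[0.0005, 0.0002, 0, 0, 0, 0, 0], [0.001, 0.0003, 0, 0, 0, 0, 0]],
  ],
)

```text
clock: 10.25
eef_pos: [0.4978, -0.0497, 0.2386]
tool_rot: [-0.0, 1.0, -0.001, 0.002]
wrist_force: [7.9, 0.4, -3.3]
finger_gap: 0.0207
```

>>> send_rows(
  increments=[
    [[0.0005, 0.0002, 0, 0, 0, 0, 0], [0.001, 0.0003, 0, 0, 0, 0, 0]],
  ],
)

```text
clock: 10.45
eef_pos: [0.4964, -0.0494, 0.2385]
tool_rot: [-0.0, 1.0, -0.001, 0.002]
wrist_force: [5.5, -0.1, -1.9]
finger_gap: 0.0203
```

```bash
python3 - <<'E'
from rig import env
import cv2
i=env.snapshot("top")["pixels"][:,:,::-1]
cv2.imwrite("pics/t10.png",i)
cv2.imwrite(f"pics/t10z.png",cv2.resize(i[110:230,260:420],None,fx=5,fy=5,interpolation=cv2.INTER_CUBIC))
print(env.state()["wrist_force"],env.state()["eef_pos"])
E
```

```text
[ 5.34590938 -0.6781929  -2.51205157] [ 0.49614599 -0.04933755  0.2384261 ]
```

View pics/t10z.png

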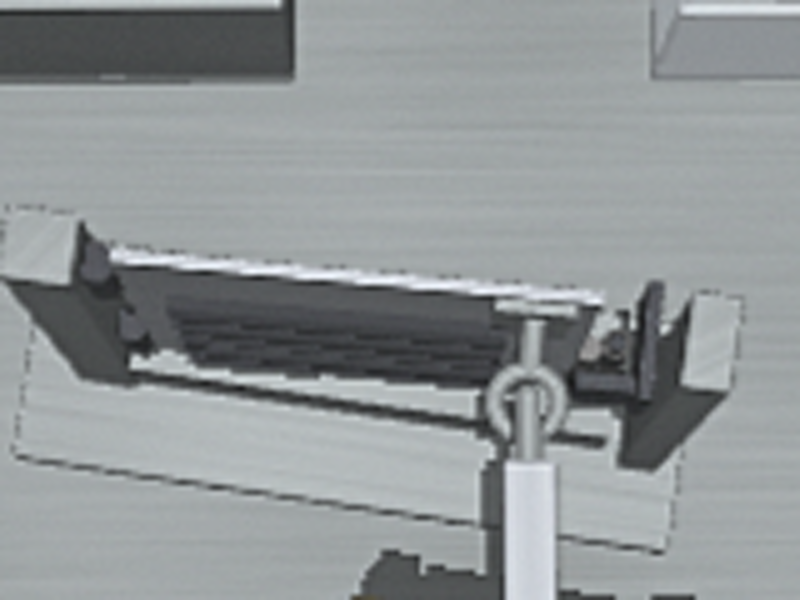

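The force peaked at about 14 N and is now falling, and the flap's free edge has moved in (row 278 to 297 in the zoomed crop). I'll continue gently until I feel the stop.

>>> send_rows(
  increments=[
    [[0.0005, 0.0002, 0, 0, 0, 0, 0], [0.001, 0.0003, 0, 0, 0, 0, 0]],
  ],
)

```text
clock: 10.7
eef_pos: [0.4948, -0.049, 0.2383]
tool_rot: [-0.0, 1.0, -0.001, 0.001]
wrist_force: [2.9, -0.7, -1.8]
finger_gap: 0.0202
```

>>> send_rows(
  increments=[
    [[0.0005, 0.0002, 0, 0, 0, 0, 0], [0.001, 0.0003, 0, 0, 0, 0, 0]],
  ],
)

```text
clock: 10.9
eef_pos: [0.4941, -0.0488, 0.2384]
tool_rot: [-0.0, 1.0, -0.001, 0.001]
wrist_force: [8.6, -0.5, -2.9]
finger_gap: 0.0206
```

>>> send_rows(
  increments=[
    [[0.0005, 0.0002, 0, 0, 0, 0, 0], [0.001, 0.0003, 0, 0, 0, 0, 0]],
  ],
)

```text
clock: 11.1
eef_pos: [0.494, -0.0486, 0.2386]
tool_rot: [-0.0, 1.0, -0.001, 0.002]
wrist_force: [14.7, -0.6, -5.7]
finger_gap: 0.0206
```

>>> send_rows(
  increments=[
    [[0.0005, 0.0002, 0, 0, 0, 0, 0], [0.001, 0.0003, 0, 0, 0, 0, 0]],
  ],
)

```text
clock: 11.3
eef_pos: [0.4939, -0.0484, 0.2388]
tool_rot: [0.0, 1.0, -0.001, 0.003]
wrist_force: [18.4, -0.7, -6.1]
finger_gap: 0.0203
```

The force is rising steeply, so the flap is at its stop. I'll ease off to the middle of the hole.

>>> send_rows(
  increments=[
    [[-0.001, 0, 0, 0, 0, 0, 0], [-0.002, 0, 0, 0, 0, 0, 0], [-0.003, 0, 0, 0, 0, 0, 0], [-0.004, 0, 0, 0, 0, 0, 0], [-0.005, 0, 0, 0, 0, 0, 0], [-0.006, 0, 0, 0, 0, 0, 0]],
  ],
)

```text
clock: 11.9
eef_pos: [0.497, -0.048, 0.2379]
tool_rot: [-0.0, 1.0, -0.0, -0.0]
wrist_force: [0.5, -0.1, -2.7]
finger_gap: 0.0203
```

```bash
python3 inc.py .5 -.05 .29 0; python3 - <<'E'
from rig import env
import cv2
i=env.snapshot("top")["pixels"][:,:,::-1]
cv2.imwrite("pics/t11.png",i)
cv2.imwrite(f"pics/t11z.png",cv2.resize(i[110:230,260:420],None,fx=5,fy=5,interpolation=cv2.INTER_CUBIC))
i=env.snapshot("scene")["pixels"][:,:,::-1]
c=cv2.convertScaleAbs(i[200:340,230:370],alpha=1.5,beta=-10)
cv2.imwrite(f"pics/s11z.png",cv2.resize(c,None,fx=4.2,fy=4.2,interpolation=cv2.INTER_CUBIC))
E
```

```text
t 11.9 pos [ 0.497  -0.048   0.2379] j [-0.1563  0.2792  1.9436 -0.0012  0.9188 -1.7265] F [ 0.541  -0.0993 -2.6591] gap 0.020307253005675187
shift [-0.003  -0.0021 -0.0521] turn [-0.001  -0.0002  0.0002]
```

View pics/t11z.png

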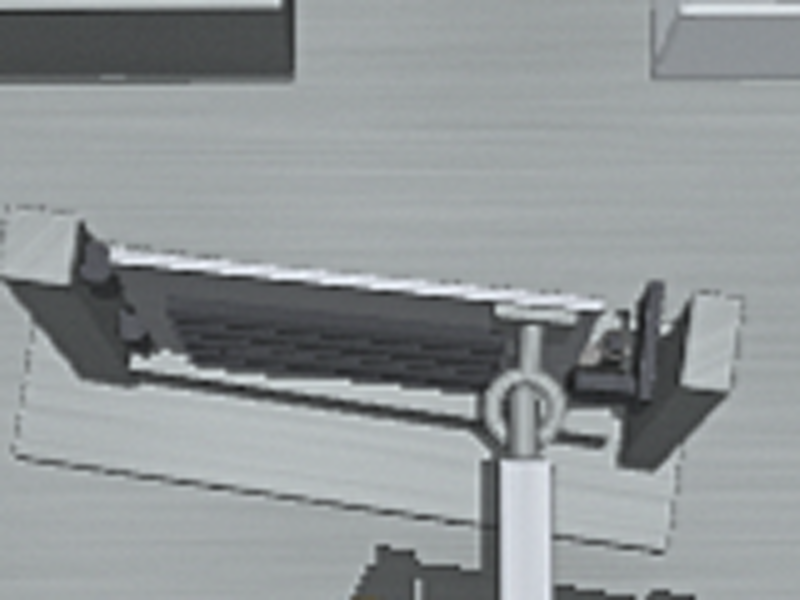

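View pics/s11z.png

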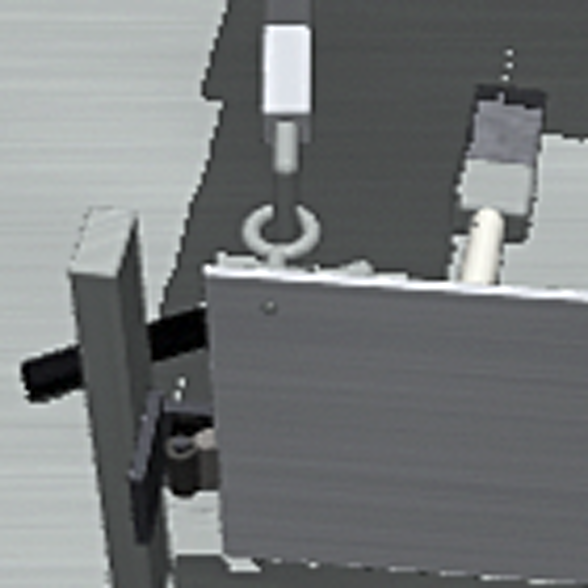

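>>> send_rows(
  increments=[
    [[0, -0.001, 0, 0, 0, 0, 0], [0, -0.0015, -0.003, 0, 0, 0, 0], [0, -0.0015, -0.007, 0, 0, 0, 0], [0, -0.0015, -0.011, 0, 0, 0, 0]],
  ],
)

```text
clock: 12.4
eef_pos: [0.4975, -0.0496, 0.2496]
tool_rot: [-0.0, 1.0, -0.001, 0.001]
wrist_force: [0.4, 0.9, -3.0]
finger_gap: 0.0206
```

>>> send_rows(
  increments=[
    [[0, 0, -0.005, 0, 0, 0, 0], [0, 0, -0.011, 0, 0, 0, 0], [0, 0, -0.018, 0, 0, 0, 0], [0, 0, -0.028, 0, 0, 0, 0], [0, 0, -0.042, 0, 0, 0, 0], [0, 0, -0.055, 0, 0, 0, 0]],
  ],
)

```text
clock: 13.0
eef_pos: [0.4974, -0.0495, 0.3053]
tool_rot: [-0.0, 1.0, -0.001, 0.001]
wrist_force: [-0.2, -0.3, -3.1]
finger_gap: 0.0203
```

```bash
python3 inc.py .475 .2765 .302 .127; python3 - <<'E'
from rig import env
import cv2
i=env.snapshot("scene")["pixels"][:,:,::-1]
cv2.imwrite("pics/s12.png",i)
E
```

```text
t 13.0 pos [ 0.4974 -0.0495  0.3053] j [-0.1591  0.2054  1.8577 -0.0012  1.077  -1.7296] F [-0.1907 -0.2538 -3.1321] gap 0.020341792735055274
shift [0.0223 0.326  0.0029] turn [-0.0013  0.0012 -0.1267]
```

View pics/s12.png

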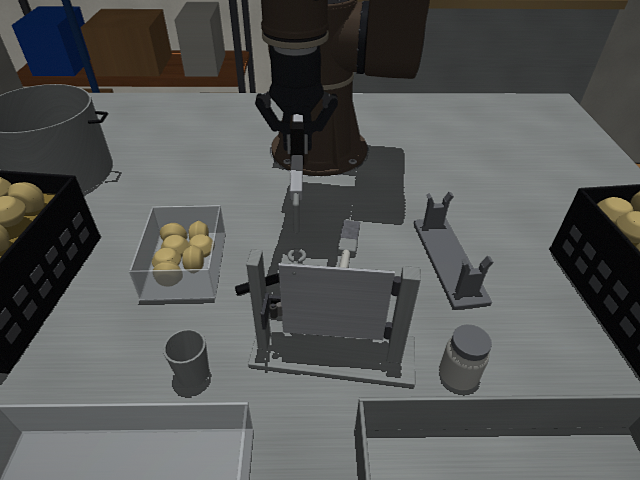

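The flap stays shut with the hook out; its top edge runs from (282,265) to (393,271). Now I'll go back over the stand.

>>> send_rows(
  increments=[
    [[0.002, 0.02, 0, 0, 0, -0.01, 0], [0.005, 0.065, 0, 0, 0, -0.025, 0], [0.008, 0.11, 0, 0, 0, -0.043, 0], [0.012, 0.157, 0, 0, 0, -0.06, 0], [0.015, 0.204, 0, 0, 0, -0.08, 0], [0.018, 0.25, 0, 0, 0, -0.1, 0], [0.021, 0.296, 0, 0, 0, -0.115, 0], [0.0225, 0.326, 0.003, -0.001, 0.001, -0.127, 0]],
  ],
)

```text
clock: 13.85
eef_pos: [0.4744, 0.2795, 0.3012]
tool_rot: [-0.065, 0.998, 0.0, 0.0]
wrist_force: [0.4, -0.1, -3.2]
finger_gap: 0.0206
```

>>> send_rows(
  increments=[
    [[0, 0, 0.03, 0, 0, 0, 0], [0, 0, 0.07, 0, 0, 0, 0], [0, 0, 0.1, 0, 0, 0, 0], [0, 0, 0.13, 0, 0, 0, 0], [0, 0, 0.145, 0, 0, 0, 0], [0, 0, 0.145, 0, 0, 0, 0], [0, 0, 0.145, 0, 0, 0, 0]],
  ],
)

```text
clock: 14.55
eef_pos: [0.4751, 0.2766, 0.1562]
tool_rot: [-0.064, 0.998, -0.0, 0.0]
wrist_force: [-0.2, 0.1, -2.4]
finger_gap: 0.0204
```

```bash
python3 inc.py .475 .2765 .12 .127; python3 - <<'E'
from rig import env
import cv2
for n in ["scene","top","wrist"]:
    i=env.snapshot(n)["pixels"][:,:,::-1]
    cv2.imwrite(f"pics/{n}13.png",i)
    if n=="scene": cv2.imwrite("pics/s13z.png",cv2.resize(i[130:330,400:540],None,fx=3,fy=3,interpolation=cv2.INTER_CUBIC))
E
```

```text
t 14.55 pos [0.4751 0.2766 0.1562] j [ 0.4722  0.4523  1.9142 -0.0003  0.775  -1.2256] F [-0.1609  0.0798 -2.4486] gap 0.02041617415962961
shift [ 0.0001 -0.0001  0.0362] turn [-0.0002  0.0001  0.0002]
```

View pics/s13z.png

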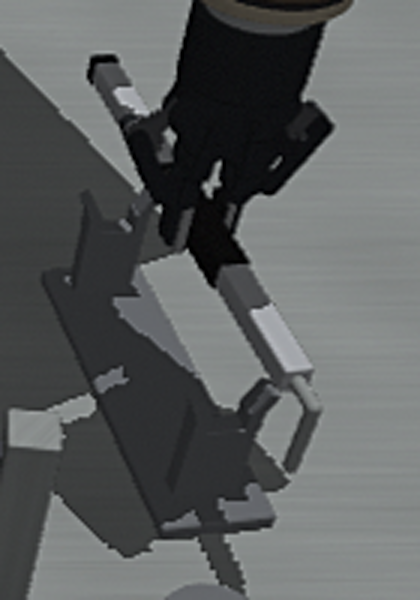

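View pics/wrist13.png

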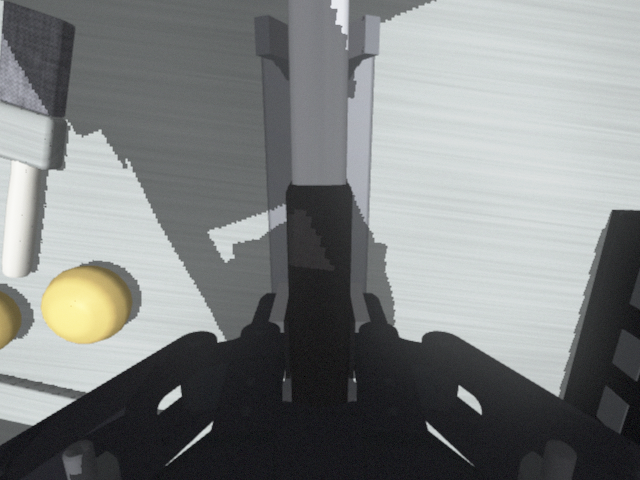

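View pics/top13.png

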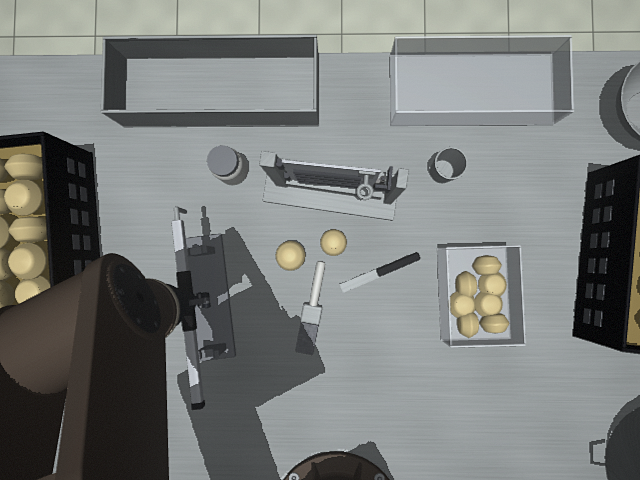

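The wrist view shows the sleeve end still at row 185, the same as when I grasped it, so the pole hasn't slipped. It is centred over the slotted posts, so I'll lower it.

>>> send_rows(
  increments=[
    [[0, 0, 0.02, 0, 0, 0, 0], [0, 0, 0.04, 0, 0, 0, 0], [0, 0, 0.055, 0, 0, 0, 0], [0, 0, 0.065, 0, 0, 0, 0], [0, 0, 0.07, 0, 0, 0, 0], [0, 0, 0.073, 0, 0, 0, 0]],
  ],
)

```text
clock: 15.3
eef_pos: [0.4751, 0.2766, 0.083]
tool_rot: [-0.064, 0.998, -0.0, 0.0]
wrist_force: [0.2, -0.1, -2.6]
finger_gap: 0.0205
```

>>> send_rows(
  increments=[
    [[0, 0, 0.003, 0, 0, 0, 0], [0, 0, 0.006, 0, 0, 0, 0], [0, 0, 0.0075, 0, 0, 0, 0], [0, 0, 0.0075, 0, 0, 0, 0]],
  ],
)

```text
clock: 15.7
eef_pos: [0.4749, 0.2765, 0.0753]
tool_rot: [-0.064, 0.998, -0.0, 0.0]
wrist_force: [-0.4, 0.1, -3.0]
finger_gap: 0.0205
```

>>> send_rows(
  increments=[
    [[0, 0, 0.0005, 0, 0, 0, 0], [0, 0, 0.001, 0, 0, 0, 0], [0, 0, 0.0015, 0, 0, 0, 0]],
  ],
)

```text
clock: 16.0
eef_pos: [0.475, 0.2765, 0.0751]
tool_rot: [-0.064, 0.998, 0.0, 0.0]
wrist_force: [-9.1, -3.8, 35.2]
finger_gap: 0.0205
```

>>> send_rows(
  increments=[
    [[0, 0, -0.001, 0, 0, 0, 0], [0, 0, -0.001, 0, 0, 0, 0]],
  ],
)

```text
clock: 16.2
eef_pos: [0.475, 0.2765, 0.0751]
tool_rot: [-0.064, 0.998, 0.0, 0.0]
wrist_force: [-3.0, -0.5, 10.5]
finger_gap: 0.0203
```

Seated on the slot floors. Next I'll open slowly and withdraw upwards.

>>> send_rows(
  increments=[
    [[0, 0, 0, 0, 0, 0, 0.15], [0, 0, 0, 0, 0, 0, 0.35], [0, 0, 0, 0, 0, 0, 0.6], [0, 0, 0, 0, 0, 0, 0.9], [0, 0, 0, 0, 0, 0, 1], [0, 0, 0, 0, 0, 0, 1], [0, 0, 0, 0, 0, 0, 1]],
  ],
)

```text
clock: 16.9
eef_pos: [0.4748, 0.2764, 0.0747]
tool_rot: [-0.064, 0.998, -0.0, -0.0]
wrist_force: [-0.4, -0.0, -0.0]
finger_gap: 0.085
```

>>> send_rows(
  increments=[
    [[0, 0, -0.02, 0, 0, 0, 1], [0, 0, -0.06, 0, 0, 0, 1], [0, 0, -0.1, 0, 0, 0, 1], [0, 0, -0.14, 0, 0, 0, 1], [0, 0, -0.18, 0, 0, 0, 1], [0, 0, -0.2, 0, 0, 0, 1], [0, 0, -0.2, 0, 0, 0, 1]],
  ],
)

```text
clock: 17.6
eef_pos: [0.4761, 0.2772, 0.278]
tool_rot: [-0.064, 0.998, 0.001, 0.002]
wrist_force: [-0.7, 0.3, -0.6]
finger_gap: 0.0856
```

```bash
python3 - <<'E'
from rig import env
import cv2
s=env.state();print(s["clock"],s["eef_pos"],s["wrist_force"],s["finger_gap"])
for n in ["scene","wrist","top"]:
    i=env.snapshot(n)["pixels"][:,:,::-1]
    cv2.imwrite(f"pics/{n}14.png",i)
E
```

```text
17.6 [0.47613966 0.27718829 0.27796763] [-0.6780354  0.335638  -0.5822178] 0.0855827948120808
```

View pics/scene14.png

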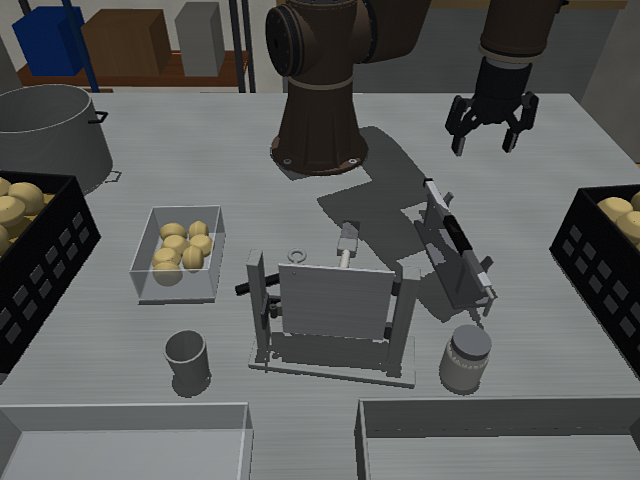

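View pics/wrist14.png

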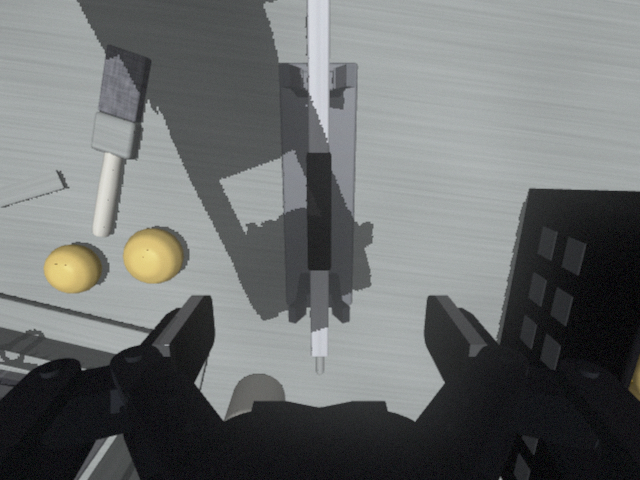

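View pics/top14.png

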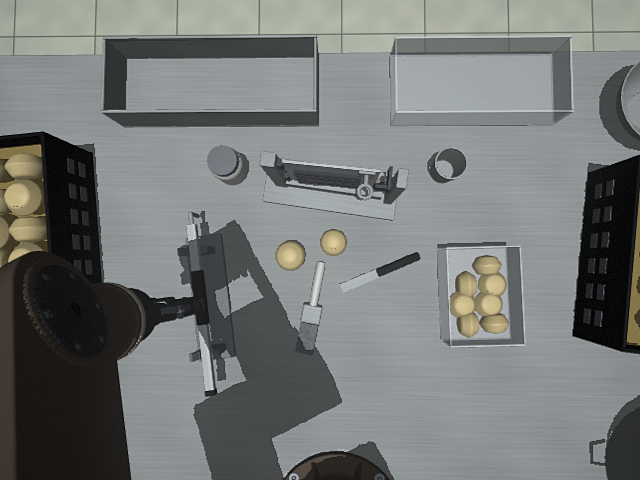

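The pole is back at its starting pixels: hook at (195,213) and tail at (210,392) in the top view. The flap is shut, the bystanders haven't moved and the gripper is clear, so I'm handing in.

```bash
python3 -c "
from rig import env
print(env.finish_job())"
```

```text
the job is handed in; nothing more can be done
None
```

The flap is shut and holding on its catch, and the pole is back in its stand. I handed the job in at about 17.8 s of the 72 s allowed; `finish_job` reports no verdict.

**What I did:** I gripped the pole by its sleeve and lowered the pin through the ring until the tip was about 18 mm below the ring's middle. Then I pulled the flap in along its arc. The wrist force peaked at about 14–15 N at the catch, dropped to about 3 N as it snapped over, then rose steeply at the stop. I eased off, unhooked and laid the pole back.

**Last checks:**
- **Flap:** it stayed shut after the hook came out, in both the scene and top pictures.
- **Pole:** it lies in both slots, hook forward and down, at the same top-view pixels as at the start.
- **Bystanders:** I saw no movement in the pictures, judging by eye.
- **Gripper:** it is open and about 0.2 m above the pole, with no load beyond sensor noise.

**Near the limits or not exact:**
- **Force at the stop:** it reached about 18 N along the pull, roughly 19 N in all counting the vertical part. The limit is 25 N, and this was read at the wrist, only between moves.
- **Pole pressed into the stand:** the wrist force briefly read 35 N upward (world axes), so I backed off before opening the fingers.
- **Camera positions:** the top and scene views disagreed by 1–2 mm on the eye and by up to 5 mm on the pole centre. I worked from values between them, and for the pole also used the wrist view.

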